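Open the adhesive cupboard past its safety latch

ROBOT

A 7-joint arm with a two-finger parallel gripper is mounted at the origin on the work surface. World frame = base frame: x ahead of the robot, y to its left, z up, the work surface at z = 0. Lengths are in m, angles in rad, forces in N, time in s.
With the tool pointing down it reaches from about 0.425 to 0.875 m from the base axis. Payload 4.7 kg.
Tool frame: the origin (TCP) lies at the very end of the fingers, on their centre line; the grasp point (between the pads) lies ctrl.pinch_z behind it (ctrl.pinch_z is the distance from the TCP to the grasp point, in m); z points along the fingers, y is the line along which they close (so a half turn about z gives the same grasp; the last joint's range is limited). The gripper opens to 87 mm and grips with 3 to 60 N. Pads are 19 mm wide; open, the fingers measure 117 mm over their backs; the gripper's body (75 mm by 190 mm) begins 51 mm behind the grasp point.
Start: joints at [-1.288, 0.321, -0.07, 1.45, 0.023, 1.371, -0.057], TCP at [0.173, 0.627, 0.223] pointing down, gripper open.
Joint ranges: [-2.86, 2.86], [-0.3, 2.09], [-1.38, 1.24], [0.06, 2.45], [-1.56, 4.7], [0.09, 2.05], [-2.69, 2.69]. Speed limits (rad/s): [2.57, 2.57, 3.14, 3.14, 3.14, 3.14, 3.14].

INTERFACE

Orientations are given as a rotation vector (axis times angle).
In Python, from cell import ctrl gives the robot as it stands. The module is installed in compiled form; this text tells all that it offers. Calls block until the motion is done:
- ctrl.move_to(position, orientation): joint-space move of the TCP to a pose.
- ctrl.move_l(position, ori=None, v=0.15): straight line of the TCP; ori=None keeps the orientation; v is the mean speed in m/s.
- ctrl.move_joints(angles): joint-space move.
- ctrl.set_gripper(opening): finger opening in m; the grip force is fixed at half the most; returns when the fingers have stopped.
- ctrl.pause(seconds).
- ctrl.solve_ik(position, orientation): joint angles nearest the present ones, or None.
- ctrl.snapshot(name): name is "scene" or "top"; returns a dict with "img" (480x640x3 uint8, red, green, blue), "intrinsics" (3x3 intrinsics, pixels), "dist" ([k1, k2, p1, p2, k3] as OpenCV has them; the pictures are not rectified), "extrinsics" (4x4, takes a point from camera to world coordinates). Camera axes: x right, y down, z forward; pixel columns grow to the right and rows downward; lengths in m; the calibration is good to about 2 mm. A picture is of the moment at which its call begins. There is no depth.
A pose or a line that the arm cannot do raises ctrl.PlanningError and nothing moves.
- ctrl.close_job(): hands the job in; it is judged then, once.
Trained networks look in a picture, given as the dict that the camera call returned (one of the last four; its "shot" number tells which), for a name from the list of things; names that differ only in an ending like _2 or _b are one class to them, and where a whole thing is asked for, a point or a joint stands for the part that bears it (a point fixed in the world has none). Each returns a list of dicts, best first, with "p" (0 to 1); they miss things now and then, are a little off and sometimes report something else, mostly with a low value. They report only what shows in the picture. A call takes as long as a camera call.
- ctrl.look_for(name, picture): "box" ([left, top, right, bottom] in pixels, round what is visible of it).
- ctrl.regions_of(name, picture): "region" (480x640 bool, what is visible of it) and "box" ([left, top, right, bottom] in pixels, round what is visible of it).
- ctrl.mark_of(name, picture): "point" ([column, row] in pixels: a listed point, or the origin of a listed thing).
Readings, each from a call of its own:
- ctrl.current_time(): time.
- ctrl.current_joints(): joint angles.
- ctrl.current_joint_vel(): joint speeds.
- ctrl.current_joint_efforts(): joint torques, N m.
- ctrl.current_position(): TCP position.
- ctrl.current_tcp_rot(): TCP orientation.
- ctrl.current_ft_force(): force on the tool from outside, world axes, zero at the start.
- ctrl.current_moment(): the same for the moment, N m.
- ctrl.current_grip_width(): finger opening in m.
- ctrl.current_grasp_force(): force on a finger pad.
Only numpy, scipy, OpenCV 4.12 (cv2) and the standard library are available. Lean on these libraries where they do the work, as an engineer would, in place of code of your own. Each camera call takes 0.05 s, during which the arm holds its last target. There are 200 camera calls.

TASK

Open the small white adhesive cupboard on the bench. Its door has a child-safety latch: draw the door by its knob until the hook inside holds it ajar, reach down through the gap behind the door's top edge and press the sprung hook down by its thumb button, by feel, until it clears the rail, draw the door past it, and swing it wide open to about a right angle. Be gentle with the thin plastic hook when pulling against it and when pressing it, do not fling the door, and leave the spectacles, bottle and pliers where they are.

Things in the scene. Friction and masses are not known exactly. Their poses are not given: they have to be found in the camera images.
- cabinet: White sheet-steel cupboard fixed on the bench, 260 mm wide (y), 200 mm deep (x), 240 mm high. Origin: on its front plane, middle of the lower edge; x points into the cupboard, y along its front towards the hinge side, z up. Under its top, along the whole front edge, runs a rail 18 mm deep (from the front plane inwards) with its underside 221 mm above the bench; the hook catches behind it.
- door (a joint): Angle of the cupboard's door in rad: 0 closed, growing as its free edge swings out in front, up to 1.75. The hook stops it at about 0.22, where the gap behind the door is about 38 mm wide at the hook; a right angle is 1.57. The hinge is stiff enough (about 0.12 N m) that the door stays where it is left.
- hinge (a point): Point on the door's upright hinge axis, level with the cupboard's top (240 mm), at the +y front edge of the cupboard. The axis lies in the plane of the door's back face. The door is a panel 260 mm wide and 16 mm thick, from 3 to 237 mm above the bench.
- knob (a point): Middle of the head of the steel knob on the door's front: head 28 mm in diameter, 16 mm long, its middle 35 mm in front of the door's face, 205 mm above the bench, 230 mm from the hinge axis along the door. The neck behind it is 12 mm thick.
- latch: White plastic plate (40 mm wide, 56 mm high, 3 mm thick) screwed to the door's back, 175 to 185 mm from the hinge axis, carrying the sprung hook; it moves with the door. Origin: on the door's back face, middle of the plate's upper edge, 212.5 mm above the bench. x points away from the door's back along the hook, y along the door towards the hinge, z up. The thin hook takes 15 N of pressing at most.
- button (a point): Round domed thumb button (22 mm across) on the hook's arm, 16 mm from the door's back: where the middle of its top would be at mid setting. It sits on a threaded stem, set up to 7 mm higher or lower, so feel for it. Pressed, it gives from 2 N on, about 1.2 N per mm; the hook clears the rail at about 5.5 N, 3 mm down, and meets a hard stop at 8 N, 5 mm down.
- barb (a point): Catching face of the upright barb at the hook's far end, 61 mm from the door's back; the barb reaches 8 mm above the rail's underside. Pulled against the rail it takes 25 N at most. Once the door has been drawn 10 mm past the catch with the hook held down, the barb is under the rail and cannot catch again.
- spectacles: Black spectacle frame standing open on the bench, 135 mm wide, 140 mm deep, 43 mm high; origin under the middle of its front. Leave it alone.
- glue_bottle: White bottle 42 mm in diameter, 95 mm high, standing beside the cupboard; origin under its centre. Leave it alone.
- pliers: Steel hand pliers 145 mm long lying on the bench on the other side of the cupboard; origin under their pivot. Leave them alone.

How it is judged:
By the outcome, as a careful person would: the job done as asked, in the order asked, and still so for the second after the job is handed in, with the robot touching nothing.
It also fails if it takes over 64 s, if anything falls off the work surface, if the arm or the gripper's body presses on something with over 40 N, if the wrist force passes 120 N, or if a joint passes its speed limit or range.

## Working session

There is one attempt and no reset: what is moved stays moved. The work goes in short steps, each a Python script; the robot and the scene stay as the last script left them, time stands still between calls to the robot, and variables do not carry over. Pictures are saved under pics/ and viewed, at most 10 in all, crops included, and the job is handed in when it is done.

```bash
mkdir -p pics
cat > h.py <<'E'
import numpy as np, cv2
from cell import ctrl
def ray(s,p):
    K=np.array(s["intrinsics"]);d=np.array(s["dist"]);T=np.array(s["extrinsics"])
    u=cv2.undistortPoints(np.array([[p]],float),K,d)[0,0]
    return T[:3,3],T[:3,:3]@np.array([u[0],u[1],1.])
def at_z(s,p,z):
    o,r=ray(s,p);return o+r*(z-o[2])/r[2]
def tri(obs):
    A=np.zeros((3,3));b=np.zeros(3)
    for s,p in obs:
        o,r=ray(s,p);r=r/np.linalg.norm(r);M=np.eye(3)-np.outer(r,r);A+=M;b+=M@o
    return np.linalg.solve(A,b)
def proj(s,P):
    T=np.linalg.inv(np.array(s["extrinsics"]))
    return cv2.projectPoints(np.array(P,float).reshape(-1,3),cv2.Rodrigues(T[:3,:3])[0],T[:3,3],np.array(s["intrinsics"]),np.array(s["dist"]))[0][:,0]
E
python3 - <<'E'
from h import *
S={n:ctrl.snapshot(n) for n in("scene","top")}
for n,s in S.items():
    cv2.imwrite(f"pics/{n}0.png",s["img"][:,:,::-1])
    print(n,np.round(s["extrinsics"],3).tolist())
H=dict(cabinet=0,hinge=.24,knob=.205,latch=.2125,button=.21,spectacles=0,glue_bottle=0,pliers=0)
for k,z in H.items():
    for n,s in S.items():
        for m in ctrl.mark_of(k,s)[:2]: print(k,n,round(m["p"],2),np.round(m["point"],1),np.round(at_z(s,m["point"],z),3))
print(ctrl.pinch_z,ctrl.current_position(),ctrl.current_tcp_rot(),ctrl.current_time())
E
```

```text
scene [[0.998, -0.059, 0.037, 0.569], [-0.069, -0.84, 0.538, -0.474], [-0.0, -0.539, -0.842, 0.917], [0.0, 0.0, 0.0, 1.0]]
top [[0.026, -0.99, 0.137, 0.455], [-0.999, -0.023, 0.023, -0.013], [-0.019, -0.137, -0.99, 1.43], [0.0, 0.0, 0.0, 1.0]]
cabinet scene 0.79 [328.2 251. ] [0.61 0.1  0.  ]
cabinet top 0.86 [292.4 255.5] [0.622 0.1   0.   ]
cabinet top 0.44 [311.6 237.7] [0.668 0.053 0.   ]
hinge scene 0.69 [322.6 140. ] [0.607 0.232 0.24 ]
hinge scene 0.69 [333.4 216.2] [0.614 0.027 0.24 ]
hinge top 0.61 [227.9 248.8] [0.605 0.217 0.24 ]
knob scene 0.71 [306.5 242.9] [ 0.56  -0.007  0.205]
knob top 0.56 [334.7 273.9] [ 0.56  -0.008  0.205]
latch scene 0.4 [330.3 214.6] [0.61  0.052 0.213]
latch top 0.37 [310.5 249.8] [0.61  0.045 0.212]
button scene 0.69 [323.3 140.3] [0.61  0.262 0.21 ]
button scene 0.4 [340.3 219.9] [0.629 0.039 0.21 ]
button top 0.41 [311.6 241.2] [0.629 0.043 0.21 ]
spectacles top 0.83 [415.6 269.5] [ 0.594 -0.209  0.   ]
glue_bottle scene 0.92 [394.3 332.9] [ 0.739 -0.122  0.   ]
glue_bottle scene 0.19 [331.8 250.5] [0.618 0.1   0.   ]
glue_bottle top 0.77 [383.8 212.8] [ 0.736 -0.128  0.   ]
pliers scene 0.55 [275.5 170.6] [0.482 0.372 0.   ]
pliers top 0.67 [184.5 308.3] [0.482 0.365 0.   ]
0.0187 [0.17261872 0.62667756 0.22260446] [4.20851295e-01 3.11323173e+00 1.28495390e-04] 0.9
```

Run:
```python
import cv2,numpy as np
a=cv2.imread("pics/scene0.png")[90:390,190:490];b=cv2.imread("pics/top0.png")[130:380,160:460]
a=cv2.resize(a,(400,400));b=cv2.resize(b,(400,333))
o=np.zeros((400,800,3),np.uint8);o[:,:400]=a;o[:333,400:]=b
cv2.imwrite("pics/c0.png",o)
```

```text
(no output)
```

View pics/c0.png

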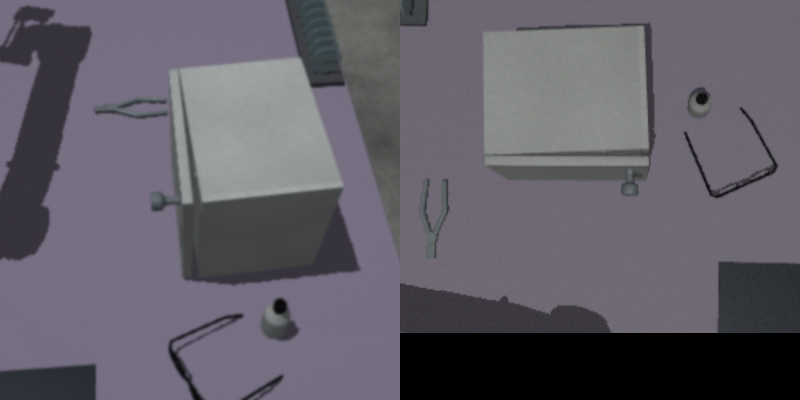

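The scene picture shows the cupboard facing the robot (-x), with the knob at about (307,243) px and the hinge on the far +y side. The door is nearly closed, the bottle and spectacles are on the -y side, and the pliers are on the +y side. Next I refine the cupboard's corners.

Run:
```python
from h import *
a=cv2.imread("pics/scene0.png")[125:305,290:460];b=cv2.imread("pics/top0.png")[140:280,210:360]
o=np.zeros((600,800,3),np.uint8)
a=cv2.resize(a,None,fx=2.3,fy=2.3,interpolation=cv2.INTER_CUBIC);b=cv2.resize(b,None,fx=2.7,fy=2.7,interpolation=cv2.INTER_CUBIC)
o[:a.shape[0],:a.shape[1]]=a;o[:b.shape[0],391:391+b.shape[1]]=b
o=np.clip((o.astype(float)-60)*1.8,0,255).astype(np.uint8)
cv2.imwrite("pics/c1.png",o[:420])
S={n:ctrl.snapshot(n) for n in("scene","top")}
# corners of the cabinet's top, approx
for n,P in dict(top=[(223.8,244.8),(346,244),(343.8,150),(223,154)]).items():
    for p in P: print(np.round(at_z(S[n],p,.24),3))
k=[(s,ctrl.mark_of("knob",s)[0]["point"]) for s in S.values()]
print("knob tri",tri(k))
for n,s in S.items():
  for nm in("cabinet","door"):
    r=ctrl.regions_of(nm,s)
    if r: 
        c=max(cv2.findContours(r[0]["region"].astype(np.uint8),0,2)[0],key=cv2.contourArea)
        q=cv2.approxPolyDP(c,4,True)[:,0]
        z=.24 if nm=="cabinet" else .237
        print(nm,n,r[0]["p"],q.tolist(),[np.round(at_z(s,p,z)[:2],3).tolist() for p in q])
```

```text
[0.613 0.226 0.24 ]
[ 0.62  -0.031  0.24 ]
[ 0.824 -0.022  0.24 ]
[0.81  0.238 0.24 ]
knob tri [0.55936627 0.01173858 0.17758088]
cabinet scene 0.84 [[414, 134], [316, 144], [320, 236], [304, 234], [302, 245], [322, 244], [326, 297], [333, 295], [335, 285], [339, 297], [425, 285], [447, 229]] [[0.806, 0.236], [0.592, 0.221], [0.586, -0.017], [0.557, -0.01], [0.552, -0.034], [0.589, -0.035], [0.589, -0.142], [0.601, -0.139], [0.606, -0.12], [0.611, -0.144], [0.761, -0.131], [0.823, -0.017]]
door scene 0.86 [[317, 142], [320, 235], [304, 233], [302, 240], [304, 247], [321, 245], [330, 297], [335, 217], [327, 194], [324, 145]] [[0.594, 0.23], [0.586, -0.012], [0.557, -0.006], [0.552, -0.021], [0.555, -0.037], [0.587, -0.035], [0.596, -0.141], [0.617, 0.027], [0.606, 0.085], [0.609, 0.22]]
cabinet top 0.61 [[341, 151], [224, 155], [224, 253], [241, 263], [327, 264], [326, 273], [336, 275], [346, 242]] [[0.822, -0.016], [0.808, 0.236], [0.596, 0.225], [0.575, 0.188], [0.577, 0.008], [0.559, 0.01], [0.555, -0.011], [0.625, -0.031]]
door top 0.92 [[346, 256], [345, 247], [314, 244], [223, 248], [242, 264], [327, 263], [332, 275]] [[0.596, -0.031], [0.614, -0.029], [0.619, 0.036], [0.606, 0.228], [0.574, 0.186], [0.58, 0.008], [0.555, -0.003]]
```

View pics/c1.png

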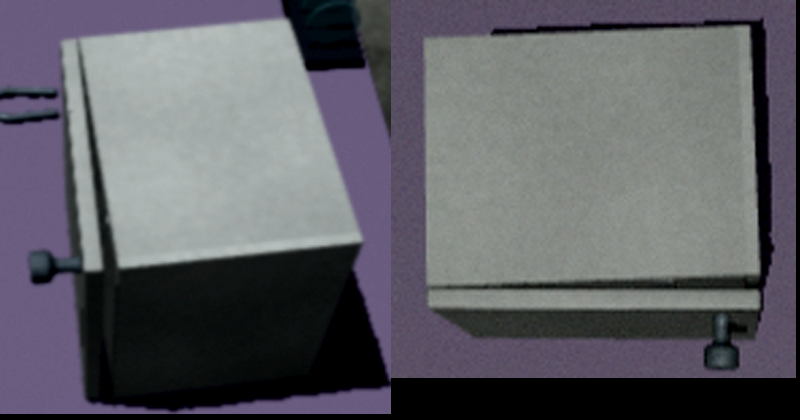

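```bash
cat >> h.py <<'E'
from scipy.optimize import least_squares
from scipy.spatial.transform import Rotation as R
E
python3 - <<'E'
from h import *
S={n:ctrl.snapshot(n) for n in("scene","top")}
obs={"top":[(223.7,245.9),(346.7,241.9),(343,149.3),(222.6,154.1)],"scene":[(323.9,142.4),(340,242.4),(446.5,229.3),(416.1,133.7)]}
L=np.array([[0,0],[0,-.26],[.2,-.26],[.2,0]])
def mod(p,L,z):
    c,s=np.cos(p[2]),np.sin(p[2]);q=L@np.array([[c,s],[-s,c]])+p[:2]
    return np.c_[q,np.full(len(q),z)]
for names in(["top"],["scene"],["top","scene"]):
    f=lambda p:np.concatenate([(proj(S[n],mod(p,L,.24))-obs[n]).ravel() for n in names])
    r=least_squares(f,[.611,.226,.055]);print(names,r.x,np.round(r.fun,1))
p=r.x
# knob from marks and the door angle
pts=[(n,ctrl.mark_of("knob",s)[0]["point"]) for n,s in S.items()]
def knob(a):
    c=p[2]-a; d=np.array([np.sin(c),-np.cos(c)])  # hinge->free edge
    n=np.array([-np.cos(c),-np.sin(c)])           # outward
    q=p[:2]+.23*d+.051*n; return np.r_[q,.205]
for n,m in pts: print(n,m,[ (a,np.round(proj(S[n],knob(a))[0],1)) for a in(0,.04,.08,.12)], np.round(at_z(S[n],m,.205),3))
print(np.round([knob(0),knob(.05),knob(.1)],3))
E
```

```text
['top'] [0.61022153 0.22705915 0.05889675] [-0.4  0.2  0.2 -0.3  0.2  0.1 -0.   0. ]
['scene'] [0.60889252 0.2272747  0.0530923 ] [-0.1 -1.   0.4 -0.5  0.4  1.6 -0.9 -0.5]
['top', 'scene'] [0.60949529 0.22727649 0.05574185] [-0.5  0.5  0.1  0.5  0.4  0.8  0.1  0.3  0.2 -1.   1.1 -0.5  1.   1.3
 -0.7 -0.7]
scene [306.9, 240.2] [(0, array([312.3, 241.7])), (0.04, array([307.5, 241.2])), (0.08, array([302.7, 240.6])), (0.12, array([298. , 239.8]))] [ 0.561 -0.001  0.205]
top [328.4, 274.5] [(0, array([333.3, 268.6])), (0.04, array([332.4, 272.9])), (0.08, array([331.3, 277.2])), (0.12, array([330.1, 281.4]))] [0.559 0.005 0.205]
[[ 0.571 -0.005  0.205]
 [ 0.56  -0.003  0.205]
 [ 0.548 -0.     0.205]]
```

```bash
cat >> h.py <<'E'
HG=np.array([.6095,.2272]);YAW=.0557
def fr(a):
    c=YAW-a; return np.array([np.sin(c),-np.cos(c)]),np.array([-np.cos(c),-np.sin(c)])
def at(a,rad,out,z):
    "point: rad from hinge along door, out in front of the door's back face"
    d,n=fr(a);return np.r_[HG+rad*d+out*n,z]
def ori(a):
    d,_=fr(a);y=np.r_[-d,0];z=np.array([0,0,-1.]);return R.from_matrix(np.c_[np.cross(y,z),y,z]).as_rotvec()
def st(*t):
    f=np.array(ctrl.current_ft_force());print(*t,"t%.2f"%ctrl.current_time(),"F",np.round(f,2),"p",np.round(ctrl.current_position(),4),"w%.4f"%ctrl.current_grip_width());return f
E
python3 - <<'E'
from h import *
a=.05
ctrl.move_to([.42,.12,.33],ori(a))
ctrl.move_to(at(a,.23,.051,.27),ori(a)); st("above")
ctrl.move_l(at(a,.23,.051,.188),v=.1); st("down")
ctrl.set_gripper(.0); st("grip"); print(ctrl.current_grasp_force())
for n in("scene","top"): cv2.imwrite(f"pics/g_{n}.png",ctrl.snapshot(n)["img"][:,:,::-1])
a,b=[cv2.imread(f"pics/g_{n}.png")[90:330,200:440] for n in("scene","top")]
cv2.imwrite("pics/g.png",cv2.resize(np.hstack([a,b]),(800,400)))
E
```

```text
above t4.37 F [0.07 0.04 0.7 ] p [ 0.5595 -0.0012  0.2699] w0.0872
down t5.33 F [-0.97 -0.26  0.37] p [ 0.5603 -0.003   0.1887] w0.0868
grip t6.35 F [-0.89 -2.8   0.42] p [ 0.5597 -0.0041  0.188 ] w0.0266
30.00000617466867
```

View pics/g.png

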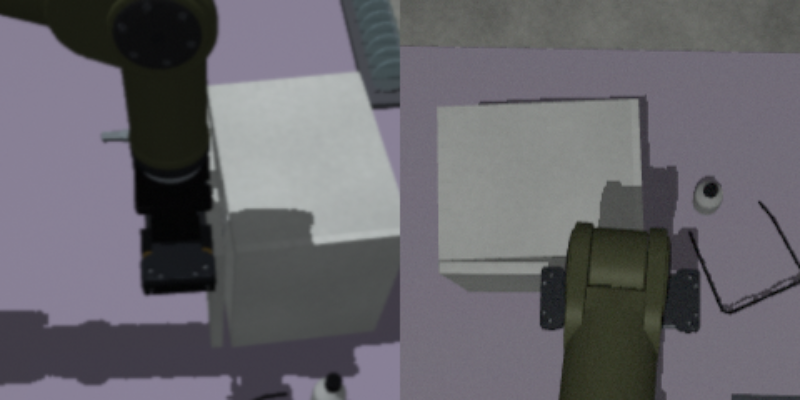

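The gripper is over the knob, holding its head (26.6 mm, 30 N). I now draw along the arc in small steps, watching the force.

Run:
```python
from h import *
f0=np.array(ctrl.current_ft_force())
for a in [.10,.14,.17,.18,.19,.2,.205,.21,.215,.22,.225,.23,.235,.24,.245,.25]:
    ctrl.move_l(at(a,.23,.051,.188),ori(a),v=.04)
    f=st("%.3f"%a); d,n=fr(a)
    pull=-(f-f0)[:2]@n; print("  pull %.2f"%pull, "grip",round(ctrl.current_grasp_force(),1))
    if pull>5: break
```

```text
0.100 t6.89 F [-1.59 -4.38 -0.26] p [ 0.548  -0.0013  0.188 ] w0.0267
  pull -1.31 grip 30.0
0.140 t7.28 F [-1.68 -4.59  0.7 ] p [0.5389 0.0013 0.1879] w0.0267
  pull -1.35 grip 30.0
0.170 t7.60 F [-2.91 -4.58  0.5 ] p [0.5321 0.0035 0.188 ] w0.0263
  pull -2.53 grip 30.0
0.180 t7.85 F [-1.63 -5.44  1.69] p [0.5299 0.0043 0.1879] w0.0268
  pull -1.15 grip 30.0
0.190 t8.10 F [-2.15 -4.26  0.66] p [0.5277 0.0051 0.1879] w0.0269
  pull -1.80 grip 30.0
0.200 t8.35 F [-2.41 -5.32  0.32] p [0.5255 0.0059 0.1879] w0.0265
  pull -1.89 grip 30.0
0.205 t8.60 F [-2.89 -5.77  1.4 ] p [0.5245 0.0062 0.188 ] w0.0264
  pull -2.29 grip 30.0
0.210 t8.85 F [-2.59 -5.84  0.88] p [0.5234 0.0067 0.1879] w0.0270
  pull -1.97 grip 30.0
0.215 t9.10 F [-1.2  -5.06  1.49] p [0.5223 0.0071 0.1879] w0.0269
  pull -0.71 grip 30.0
0.220 t9.35 F [-1.4  -4.97  1.2 ] p [0.5212 0.0075 0.1879] w0.0265
  pull -0.91 grip 30.0
0.225 t9.60 F [ 0.22 -5.51 -0.4 ] p [0.5207 0.0077 0.188 ] w0.0271
  pull 0.79 grip 30.0
0.230 t9.85 F [ 2.3  -6.54 -2.28] p [0.5205 0.0078 0.188 ] w0.0267
  pull 3.02 grip 30.0
0.235 t10.10 F [ 5.26 -6.59 -4.4 ] p [0.5203 0.0079 0.188 ] w0.0268
  pull 5.95 grip 30.0
```

The hook caught at about 0.223 rad. I relax, release the knob, clear the arm and look into the gap.

Run:
```python
from h import *
a=.222
ctrl.move_l(at(a,.23,.051,.188),ori(a),v=.04); st("relax")
ctrl.set_gripper(.08); st("open")
ctrl.move_l(at(a,.23,.053,.30),v=.15); st("up")
ctrl.set_gripper(0)
ctrl.move_to([.40,.35,.36],ori(a)); st("clear")
S={n:ctrl.snapshot(n) for n in("scene","top")}
for n,s in S.items():
    for k,z,g in(("button",.212,at(a,.18,-.016,.212)),("latch",.2125,at(a,.18,0,.2125)),("knob",.205,at(a,.23,.051,.205)),("barb",.225,at(a,.18,-.061,.225))):
        for m in ctrl.mark_of(k,s)[:2]: print(k,n,round(m["p"],2),np.round(m["point"],1),"at z",np.round(at_z(s,m["point"],z),3),"expect",np.round(proj(s,g)[0],1),np.round(g,3))
a,b=S["scene"]["img"][130:290,290:450],S["top"]["img"][190:290,250:350]
o=np.hstack([cv2.resize(x,(400,400),interpolation=cv2.INTER_CUBIC) for x in(a,b)])
cv2.imwrite("pics/gap.png",np.clip(o[:,:,::-1].astype(float)*1.5,0,255).astype(np.uint8))
```

```text
relax t10.35 F [-0.77 -6.04  0.85] p [0.5211 0.0076 0.1879] w0.0270
open t11.45 F [-0.44  0.6   0.72] p [0.5211 0.0088 0.188 ] w0.0802
up t12.35 F [-0.28  0.13 -0.93] p [0.5186 0.0091 0.2991] w0.0800
clear t15.15 F [-0.35 -0.01 -0.08] p [0.4012 0.3485 0.3599] w0.0006
button scene 0.76 [325.9 217.7] at z [0.601 0.045 0.212] expect [323.  217.1] [0.595 0.047 0.212]
latch scene 0.63 [317.7 217.7] at z [0.585 0.046 0.213] expect [315.  216.3] [0.58  0.05  0.212]
barb scene 0.51 [345.2 215.5] at z [0.638 0.038 0.225] expect [345.9 214.9] [0.64  0.04  0.225]
button top 0.43 [311. 254.] at z [0.601 0.043 0.212] expect [309.2 256.5] [0.595 0.047 0.212]
button top 0.32 [417.9 273. ] at z [ 0.566 -0.185  0.212] expect [309.2 256.5] [0.595 0.047 0.212]
latch top 0.59 [309.5 262.8] at z [0.582 0.046 0.212] expect [307.7 263.8] [0.58  0.05  0.212]
knob top 0.59 [307.7 259.7] at z [0.589 0.05  0.205] expect [326.2 292. ] [0.521 0.009 0.205]
knob top 0.58 [323.1 290.4] at z [0.524 0.016 0.205] expect [326.2 292. ] [0.521 0.009 0.205]
barb top 0.56 [315.  232.7] at z [0.645 0.035 0.225] expect [313.  235.2] [0.64  0.04  0.225]
```

View pics/gap.png

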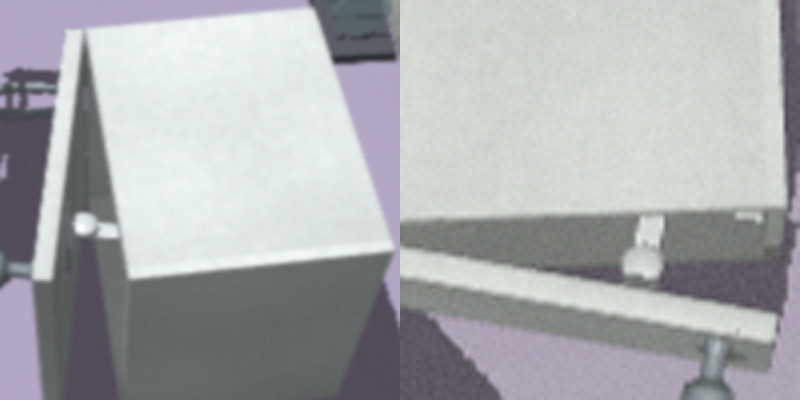

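The hook caught as intended. The button shows white in the gap at top px (310.8,255.5) and scene px (324,220), about 183 mm from the hinge. I reach in with closed fingers and feel for it.

```bash
cat >> h.py <<'E'
def fa(n=6):
    L=[]
    for _ in range(n): L.append(ctrl.current_ft_force()); ctrl.pause(.02)
    return np.mean(L,0)
E
python3 - <<'E'
from h import *
a=.222;rd,out=.183,-.014
ctrl.move_to(at(a,rd,out,.30),ori(a))
ctrl.move_l(at(a,rd,out,.232),v=.1); f0=fa(10); st("in"); print(f0)
z=.232; hit=0
while z>.199:
    z-=.001; ctrl.move_l(at(a,rd,out,z),v=.03); f=fa(4)-f0
    if f[2]>.8 or np.hypot(*f[:2])>1.5: print("%.3f"%z,np.round(f,2),np.round(ctrl.current_position(),4))
    if f[2]>3.2 or np.hypot(*f[:2])>4: break
np.save("f0.npy",f0); st("end")
E
```

```text
in t18.02 F [-0.18 -0.85  0.5 ] p [0.5935 0.0444 0.2328] w0.0008
[ 0.05683731 -0.0838842   0.12067441]
0.211 [ 2.21 -0.14  0.97] [0.5934 0.0443 0.2112]
0.210 [ 2.09 -0.95  3.55] [0.5933 0.0444 0.2104]
end t24.99 F [ 2.33 -0.68  3.75] p [0.5933 0.0444 0.2104] w0.0006
```

Sideways force came with the contact, so the finger may be on the latch plate's edge. I move 5 mm further from the door and feel again.

Run:
```python
from h import *
a=.222;rd,out=.183,-.019
ctrl.move_l(at(a,rd,-.014,.216),v=.05);ctrl.move_l(at(a,rd,out,.216),v=.05); f0=fa(8);print(f0)
z=.216
while z>.199:
    z-=.001; ctrl.move_l(at(a,rd,out,z),v=.03); f=fa(4)-f0
    print("%.3f"%z,np.round(f,2),np.round(ctrl.current_position(),4))
    if f[2]>4 or np.hypot(*f[:2])>4: break
st("end")
```

```text
[0.01466774 0.00954082 0.2356427 ]
0.215 [ 0.05  0.26 -0.19] [0.5979 0.0436 0.215 ]
0.214 [-0.13 -0.06 -0.14] [0.5979 0.0436 0.214 ]
0.213 [ 0.14  0.37 -0.39] [0.5979 0.0436 0.213 ]
0.212 [ 0.08 -0.44  0.1 ] [0.5979 0.0436 0.212 ]
0.211 [-0.17 -0.51 -0.46] [0.598  0.0436 0.211 ]
0.210 [-0.82  0.03  2.11] [0.598  0.0435 0.2103]
0.209 [-0.28 -0.07  3.9 ] [0.5982 0.0436 0.2093]
0.208 [-0.42 -0.22  5.38] [0.5983 0.0436 0.2085]
end t28.18 F [-1.11 -0.54  5.81] p [0.5983 0.0436 0.2085] w0.0009
```

That was the button: it touches at z≈0.2104 and gives about 1.6 N/mm. Now I press to about 7 N and draw the door out with the finger against its back, trimming the force as I go.

Run:
```python
from h import *
f0=np.array([.03,0,.18]);rd=.183;z=.2075
def trim(f):
    global z
    if f[2]<6.4: z-=.0004
    elif f[2]>7.4: z+=.0004
for _ in range(4):
    ctrl.move_l(at(.222,rd,-.019,z),v=.03); f=fa(6)-f0; print("%.4f"%z,np.round(f,2))
    if f[2]>6.4: break
    z-=.0004
seq=[(.222,o) for o in(-.017,-.015,-.014)]+[(a,-.014) for a in np.arange(.232,.405,.01)]
for a,o in seq:
    ctrl.move_l(at(a,rd,o,z),ori(a),v=.03); f=fa(3)-f0; d,n=fr(a)
    print("%.3f %.3f z%.4f push %.2f"%(a,o,z,-f[:2]@n),np.round(f,2)); trim(f)
    if np.hypot(*f[:2])>8 or f[2]>10 or f[2]<3: print("STOP");break
st("end")
s=ctrl.snapshot("scene");cv2.imwrite("pics/d.png",cv2.resize(s["img"][90:330,200:440,::-1],(480,480)))
```

```text
0.2075 [-0.98 -0.15  6.57]
0.222 -0.017 z0.2075 push -0.48 [-0.48  0.03  5.59]
0.222 -0.015 z0.2071 push -0.09 [-0.23 -0.8   6.33]
0.222 -0.014 z0.2067 push 0.41 [ 0.34 -0.46  7.14]
0.232 -0.014 z0.2067 push -0.04 [-0.09 -0.27  6.59]
0.242 -0.014 z0.2067 push 0.10 [-0.01 -0.61  7.21]
0.252 -0.014 z0.2067 push -0.39 [-0.62 -1.13  6.59]
0.262 -0.014 z0.2067 push 0.44 [ 0.3  -0.71  6.73]
0.272 -0.014 z0.2067 push 0.35 [ 0.25 -0.51  6.72]
0.282 -0.014 z0.2067 push 0.02 [-0.04 -0.26  6.76]
0.292 -0.014 z0.2067 push -0.15 [-0.43 -1.16  6.75]
0.302 -0.014 z0.2067 push -0.37 [-0.57 -0.74  7.5 ]
0.312 -0.014 z0.2071 push -0.65 [-0.75 -0.31  6.25]
0.322 -0.014 z0.2067 push 0.37 [ 0.13 -0.94  6.88]
0.332 -0.014 z0.2067 push -0.58 [-0.87 -0.94  7.33]
0.342 -0.014 z0.2067 push 0.32 [ 0.05 -0.97  6.99]
0.352 -0.014 z0.2067 push -0.02 [-0.34 -1.05  6.47]
0.362 -0.014 z0.2067 push -0.26 [-0.47 -0.62  6.7 ]
0.372 -0.014 z0.2067 push -0.50 [-0.79 -0.8   6.83]
0.382 -0.014 z0.2067 push -0.04 [-0.37 -0.98  6.72]
0.392 -0.014 z0.2067 push 0.16 [-0.21 -1.07  7.06]
0.402 -0.014 z0.2067 push 0.11 [-0.42 -1.47  7.39]
end t34.83 F [ 0.18 -1.16  6.37] p [0.5613 0.0496 0.2077] w0.0008
```

View pics/d.png

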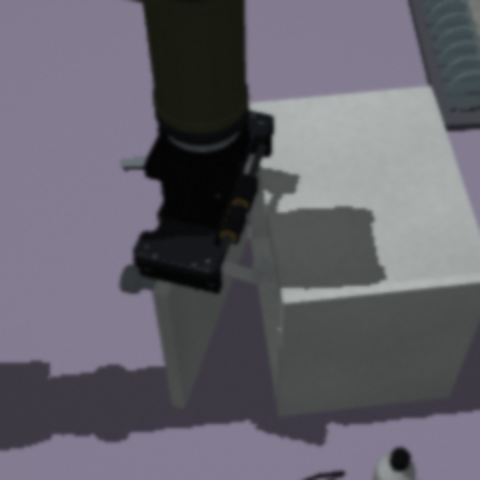

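The door is at about 0.4 rad and the hook is clear of the rail. I lift off the button and push the door's back near its top edge, round to a right angle.

Run:
```python
from h import *
rd=.185;z=.222
for a in(.8,1.2,1.57): print(a,np.round(at(a,rd,-.01,z),3),ctrl.solve_ik(at(a,rd,-.01,z),ori(a)))
ctrl.move_l(at(.402,rd,-.014,z),v=.05); st("lift"); f0=fa(5)
for a in np.r_[np.arange(.46,1.5,.08),1.53,1.565]:
    v=.04 if a<.5 or a>1.45 else .08
    ctrl.move_l(at(a,rd,-.012,z),ori(a),v=v); f=np.array(ctrl.current_ft_force())-f0;d,n=fr(a)
    print("%.2f push %.2f"%(a,-f[:2]@n),np.round(f,1))
    if np.linalg.norm(f)>10: print("STOP");break
st("end")
for n in("scene","top"):
    s=ctrl.snapshot(n);cv2.imwrite(f"pics/e_{n}.png",s["img"][:,:,::-1])
a,b=[cv2.imread(f"pics/e_{n}.png")[90:390,150:450] for n in("scene","top")]
cv2.imwrite("pics/e.png",cv2.resize(np.hstack([a,b]),(800,400)))
```

```text
0.8 [0.492 0.084 0.222] [-1.03348522 -0.03317457  0.80375983  1.84220078  0.02463839  1.32249188
  0.59043963]
1.2 [0.445 0.142 0.222] [-1.13886638 -0.12622139  0.72497126  1.90643206  0.08604811  1.33071799
 -0.01186948]
1.57 [0.425 0.207 0.222] [-1.21096994 -0.09977898  0.66708593  1.89310063  0.06354444  1.32745365
 -0.50514025]
lift t35.33 F [ 0.18  0.27 -0.56] p [0.5597 0.0485 0.2218] w0.0003
0.46 push 0.54 [ 0.5 -0.2  1.5]
0.54 push -0.86 [-0.6  0.8 -0.2]
0.62 push 0.06 [-0.  -0.1  0.3]
0.70 push -1.14 [-1.1  0.5  1.5]
0.78 push -0.13 [-0.3 -0.1  0.1]
0.86 push 0.08 [0.2 0.  1. ]
0.94 push -0.43 [-0.5  0.2 -0.1]
1.02 push 0.02 [-1.  -0.7  0.9]
1.10 push -0.50 [-1.4 -0.3  0.7]
1.18 push -0.03 [0.1 0.1 1. ]
1.26 push -0.40 [0.  0.4 0.1]
1.34 push 1.56 [-0.1 -1.7  1.1]
1.42 push -0.24 [-0.1  0.2  0.3]
1.53 push -0.16 [-0.1  0.2 -0.4]
1.56 push 0.60 [ 0.5 -0.6  0.3]
end t40.85 F [ 0.94 -0.63 -0.24] p [0.4256 0.2037 0.222 ] w0.0006
```

View pics/e.png

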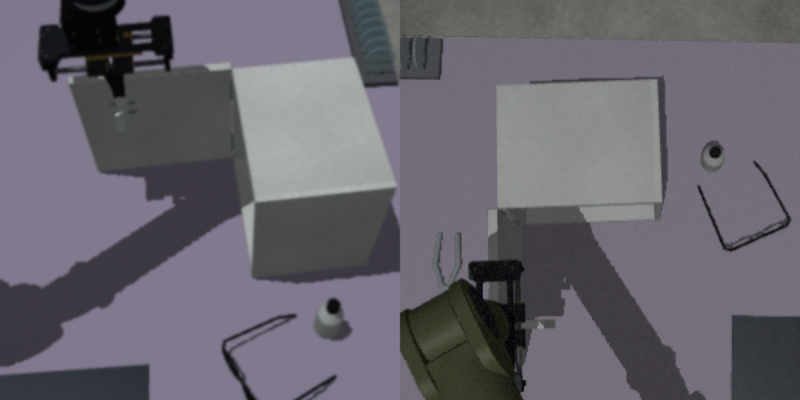

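The door stands at about a right angle. I retreat and check.

Run:
```python
from h import *
a=1.565
ctrl.move_l(at(a,.185,-.018,.222),v=.05); ctrl.move_l(at(a,.185,-.018,.33),v=.15); 
ctrl.move_l([.50,.05,.38],v=.2); st("clear")
for n in("top","scene"):
    s=ctrl.snapshot(n); r=ctrl.mark_of("knob",s)
    for m in r[:2]:
        q=at_z(s,m["point"],.205); print(n,round(m["p"],2),np.round(q,3),"exp",[(b,np.round(at(b,.23,.051,.205)[:2],3)) for b in(1.45,1.5,1.55,1.6)])
    cv2.imwrite(f"pics/f_{n}.png",s["img"][:,:,::-1])
a,b=[cv2.imread(f"pics/f_{n}.png")[90:390,150:450] for n in("scene","top")]
cv2.imwrite("pics/f.png",cv2.resize(np.hstack([a,b]),(800,400)))
```

```text
clear t43.10 F [-0.23  0.54 -0.77] p [0.4995 0.0511 0.3794] w0.0004
scene 0.57 [0.377 0.257 0.205] exp [(1.45, array([0.374, 0.237])), (1.5, array([0.375, 0.249])), (1.55, array([0.376, 0.26 ])), (1.6, array([0.378, 0.272]))]
scene 0.55 [ 0.704 -0.197  0.205] exp [(1.45, array([0.374, 0.237])), (1.5, array([0.375, 0.249])), (1.55, array([0.376, 0.26 ])), (1.6, array([0.378, 0.272]))]
```

View pics/f.png

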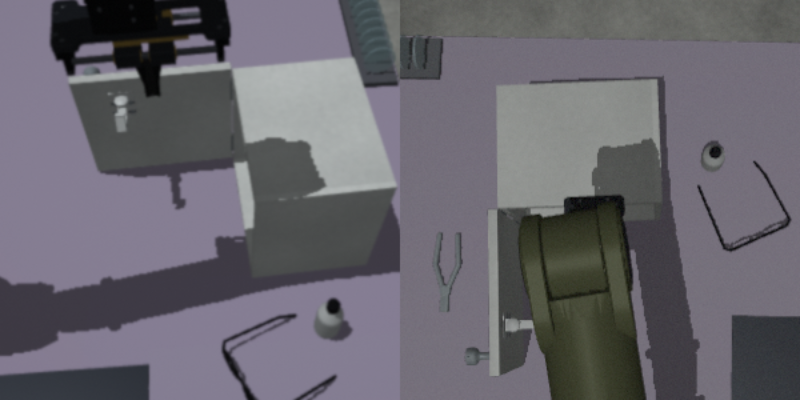

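The door is at about 1.54 rad, the robot is clear of everything, and the spectacles, bottle and pliers look unmoved.

```bash
python3 -c "
from cell import ctrl
print(ctrl.close_job())"
```

```text
the job is handed in; nothing more can be done
None
```

The job is handed in at about 43 s: the latch was released at roughly 7 N on the button, the door is open to about 1.54 rad, and the spectacles, bottle and pliers look unmoved.

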